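Make up two cologne gift sets

ROBOT

A 6-joint arm with a two-finger parallel gripper is mounted at the origin on the work surface. World frame = base frame: x ahead of the robot, y to its left, z up, the work surface at z = 0. Lengths are in m, angles in degrees, forces in N, time in s.
With the tool pointing down it reaches from about 0.3 to 0.75 m from the base axis. Payload 8.5 kg.
Tool frame: the origin (TCP) lies at the very end of the fingers, on their centre line; the grasp point (between the pads) lies 19 mm behind it; z points along the fingers, y is the line along which they close (so a half turn about z gives the same grasp; the last joint's range is limited). The gripper opens to 85 mm and grips with 20 to 120 N. Pads are 22 mm wide; open, the fingers measure 114 mm over their backs; the gripper's body (76 mm by 85 mm) begins 54 mm behind the grasp point. The pads swing forward as they close: fully open they stand 13 mm farther back than shut.
Start: joints at [62.664, 21.807, 74.336, -0, 83.858, -12.336], TCP at [0.142, 0.531, 0.231] pointing down, gripper open.
Joint ranges: [-178.18, 178.18], [-50.72, 133.34], [12.68, 142.11], [-81.47, 261.47], [9.98, 163.14], [-165.26, 165.26]. Speed limits (degrees/s): [136.94, 136.94, 180, 180, 180, 180].

INTERFACE

Orientations are given as a 3x3 rotation matrix whose columns are the frame's x, y, z axes.
In Python, from rig import env, optics, spotter gives the robot as it stands.
- The arm moves only by the shell command python3 -m crank 'ROWS' [FORCE]. ROWS is JSON, one flat list of numbers, 5 for each row, row after row: the finger opening in cm, from 0 to 8.54, then the shift along the tool's x, y, z in cm, then the turn about the tool's z in rad. A call has exactly 8 rows; each row shifts and turns the commanded pose from where the row before left it, along the tool's axes as they then stand; what a row does not reach is not made up. A row lasts 1/12 s, in which the tool goes at most 41.7 mm and 7.16 degrees, less where a joint would pass 70% of its speed; a pose out of reach is approached as far as the arm can. A call is refused whole if a number of a shift passes 4.17 or a number of a turn 0.125, either way. A call with a gripper value outside its range is refused whole. The fingers move at their own pace and stop on an object; FORCE is the grip in N (left out, the last holds). Time passes only in rows, so rows that do not move let the fingers close, or fill a call up. It gives the time, the measured TCP pose, the force, the opening and the grip force at its end, in the units of the state.
- env.observe(): the state, without advancing time (a new reading comes with each control period).
- optics.get_image(name): name is "side" or "top" or "wrist"; returns a dict with "color" (420x560x3 uint8, red, green, blue), "intrinsics" (3x3 intrinsics, pixels), "pose" (4x4, takes a point from camera to world coordinates). Camera axes: x right, y up, looking along -z (the intrinsics and any distortion apply to the point x, -y, -z); pixel columns grow to the right and rows downward; lengths in m; the calibration is good to about 2 mm. A picture is of the moment at which its call begins. There is no depth.
- env.close_job(): hands the job in; it is judged then, once.
Trained networks look in a picture, given as the dict that the camera call returned (one of the last four; its "shot" number tells which), for a name from the list of things; names that differ only in an ending like _2 or _b are one class to them, and where a whole thing is asked for, a point or a joint stands for the part that bears it (a point fixed in the world has none). Each returns a list of dicts, best first, with "score" (0 to 1); they miss things now and then, are a little off and sometimes report something else, mostly with a low value. They report only what shows in the picture. A call takes as long as a camera call. They do not tell look-alikes from the thing itself.
- spotter.look_for(picture, query): "at" ([column, row] as shares, 0 to 1, of the picture: columns of its width, rows of its height, amid what is visible of it).
The state is a dict: "time_s": time; "q": joint angles; "qvel": joint speeds; "joint_efforts": joint torques, N m; "position": TCP position; "tool_rot": TCP orientation; "ft_force": force on the tool from outside, world axes, zero at the start; "wrist_torque": the same for the moment, N m; "grip_width": finger opening in m; "gripper_force": force on a finger pad.
Only numpy, scipy, OpenCV 4.12 (cv2) and the standard library are available. Lean on these libraries where they do the work, as an engineer would, in place of code of your own. Each camera call takes 0.05 s, during which the arm holds its last target. There are 200 camera calls.

TASK

Make up the two gift sets on the shop counter: the tall round bottle, the short round bottle and the flat flacon go into the long three-cell box, the square bottle and the conical bottle into the short two-cell box, each bottle in a cell of its own, any cell of its box. They are glass: stand each one upright on the floor of its cell and let go of it there, without dropping it or knocking any over. The pump bottle, the carton of buttons and the funnel stay where they are.

Things in the scene. Friction and masses are not known exactly. Their poses are not given: they have to be found in the camera images.
- tall_bottle_mid (a point): Tall round amber glass bottle, 44 mm diameter, 140 mm high overall, about 240 g, shoulder at 92 mm; black screw cap 28 mm across and 28 mm high at the top; the middle of the cap is 56 mm above this point. This point is on the bottle's axis half-way up; its z axis points up the bottle.
- short_bottle_mid (a point): Short round amber glass bottle, 44 mm diameter, 92 mm high overall, about 150 g, shoulder at 50 mm; black screw cap 28 mm across and 24 mm high at the top; the middle of the cap is 34 mm above this point. This point is on the bottle's axis half-way up; its z axis points up the bottle.
- flacon_mid (a point): Flat amber glass flacon, oblong in plan: 50 mm along its own x, 26 mm along its own y, 114 mm high overall, about 160 g, flat shoulder at 76 mm; black screw cap 25 mm across and 26 mm high at the top; the middle of the cap is 44 mm above this point. This point is on the bottle's axis half-way up; its z axis points up the bottle.
- square_bottle_mid (a point): Square amber glass bottle, 40 x 40 mm in plan (sides along its own x and y), 98 mm high overall, about 190 g, flat shoulder at 60 mm; black screw cap 28 mm across and 26 mm high at the top; the middle of the cap is 36 mm above this point. This point is on the bottle's axis half-way up; its z axis points up the bottle.
- cone_bottle_mid (a point): Conical amber glass bottle, 46 mm diameter at the foot, tapering to a 25 mm neck, 116 mm high overall, about 170 g; black screw cap 28 mm across and 26 mm high at the top; the middle of the cap is 45 mm above this point. This point is on the bottle's axis half-way up; its z axis points up the bottle.
- long_box: Long open gift box of cream card with a blue band outside, fixed to the counter: 72 mm wide (its own x), 208 mm long (its own y), 42 mm high, walls and floor 4 mm. Two dividers as high as the walls make three cells in a row, each 64 x 64 mm inside; cell centres at y = -68, 0 and +68 mm. Origin at the centre of its underside, on the counter.
- short_box: Short open gift box of the same card and make, fixed to the counter: 72 mm wide (its own x), 140 mm long (its own y), 42 mm high, walls and floor 4 mm. One divider as high as the walls makes two cells, each 64 x 64 mm inside; cell centres at y = -34 and +34 mm. Origin at the centre of its underside, on the counter.
- pump_bottle: Amber glass pump bottle, 50 mm diameter, 130 mm high, with a black pump head whose spout sticks out 40 mm along its own x. It stands among the stock and belongs to neither set. Origin at the centre of its underside.
- button_carton: White carton of buttons with a blue lid, 55 mm (its own x) x 110 mm (its own y) x 38 mm high, lying on the counter beside the boxes; not part of the job. Origin at the centre of its underside.
- funnel: Steel filling funnel standing mouth down, 95 mm diameter at the rim, 110 mm high, spout up; not part of the job. Origin at the centre of its underside.
Not all that is in view belongs to the job. Leave any purple or yellow look-alike of the part that bears square_bottle_mid alone.

How it is judged (in metres and radians):
At the end, for the whole second after the job is handed in: The tall round bottle, the short round bottle and the flacon are in the long box, the square and conical bottles in the short box: each has its axis inside the box's walls, its foot on a cell's floor (height within 4 mm), leans less than 0.1 rad and is at rest (x of tall_bottle_mid in the frame of long_box between -0.034 and 0.034 m and y of tall_bottle_mid in the frame of long_box between -0.102 and 0.102 m and z of tall_bottle_mid in the frame of long_box between 0.07 and 0.078 m and angle between each of tall_bottle_mid, short_bottle_mid, flacon_mid, square_bottle_mid, cone_bottle_mid's own z axis and vertical below 0.1 rad and linear speed of each of tall_bottle, short_bottle, flacon, square_bottle, cone_bottle below 0.02 m/s and x of short_bottle_mid in the frame of long_box between -0.034 and 0.034 m and y of short_bottle_mid in the frame of long_box between -0.102 and 0.102 m and z of short_bottle_mid in the frame of long_box between 0.046 and 0.054 m and x of flacon_mid in the frame of long_box between -0.034 and 0.034 m and y of flacon_mid in the frame of long_box between -0.102 and 0.102 m and z of flacon_mid in the frame of long_box between 0.057 and 0.065 m and x of square_bottle_mid in the frame of short_box between -0.034 and 0.034 m and y of square_bottle_mid in the frame of short_box between -0.068 and 0.068 m and z of square_bottle_mid in the frame of short_box between 0.049 and 0.057 m and x of cone_bottle_mid in the frame of short_box between -0.034 and 0.034 m and y of cone_bottle_mid in the frame of short_box between -0.068 and 0.068 m and z of cone_bottle_mid in the frame of short_box between 0.058 and 0.066 m); the robot touches nothing.
It fails at once if the pump bottle, the carton of buttons or the funnel is moved more than 25 mm or tipped (distance of any of pump_bottle, button_carton, funnel from where it was at the start of the episode above 0.025 m or angle between any of pump_bottle, button_carton, funnel's own z axis and vertical above 0.5 rad).
It fails at once if a bottle is knocked over (leans more than 40 degrees) (angle between any of tall_bottle_mid, short_bottle_mid, flacon_mid, square_bottle_mid, cone_bottle_mid's own z axis and vertical above 0.7 rad).
It fails at once if a bottle is let fall (2 cm or more): it moves faster than 0.6 m/s out of the fingers ((contact force between tall_bottle and the fingers below 0.05 N and linear speed of tall_bottle above 0.6 m/s) or (contact force between short_bottle and the fingers below 0.05 N and linear speed of short_bottle above 0.6 m/s) or (contact force between flacon and the fingers below 0.05 N and linear speed of flacon above 0.6 m/s) or (contact force between square_bottle and the fingers below 0.05 N and linear speed of square_bottle above 0.6 m/s) or (contact force between cone_bottle and the fingers below 0.05 N and linear speed of cone_bottle above 0.6 m/s)).
It also fails if it takes over 102 s, if anything falls off the work surface, if the arm or the gripper's body presses on something with over 40 N, if the wrist force passes 120 N, or if a joint passes its speed limit or range.

## Working session

There is one attempt and no reset: what is moved stays moved. The work goes in short steps, Python scripts to look and compute and a shell command to move; the robot and the scene stay as the last step left them, time stands still between calls to the robot, and variables do not carry over. Pictures are saved under pics/ and viewed, at most 14 in all, crops included, and the job is handed in when it is done.

```bash
ls; mkdir -p pics; cat > h.py <<'E'
import numpy as np, cv2
from rig import env, optics, spotter
N=['tall_bottle_mid','short_bottle_mid','flacon_mid','square_bottle_mid','cone_bottle_mid','long_box','short_box','pump_bottle','button_carton','funnel']
def ray(p,uv):
    K=np.array(p['intrinsics']);T=np.array(p['pose'])
    d=np.linalg.inv(K)@[uv[0],uv[1],1]; d=np.array([d[0],-d[1],-d[2]])
    return T[:3,3],T[:3,:3]@d
def atz(p,uv,z):
    o,d=ray(p,uv); return o+d*(z-o[2])/d[2]
def proj(p,X):
    K=np.array(p['intrinsics']);T=np.array(p['pose'])
    c=T[:3,:3].T@(np.array(X)-T[:3,3]); c=K@[c[0],-c[1],-c[2]]; return c[:2]/c[2]
def tri(p,a,q,b):
    o,d=ray(p,a);o2,d2=ray(q,b);d=d/np.linalg.norm(d);d2=d2/np.linalg.norm(d2)
    s=np.linalg.lstsq(np.c_[d,-d2],o2-o,rcond=None)[0]
    A=o+s[0]*d;B=o2+s[1]*d2;return (A+B)/2,np.linalg.norm(A-B)
def shot(n):
    p=optics.get_image(n); return p
def save(p,f): cv2.imwrite('pics/'+f,cv2.cvtColor(p['color'],cv2.COLOR_RGB2BGR))
E
python3 - <<'E'
from h import *
import pickle
P={}
for c in ['top','side','wrist']:
    p=shot(c);P[c]=p;save(p,c+'0.png')
    print(c,p.keys(),np.round(p['intrinsics'],1).tolist(),np.round(p['pose'],3).tolist())
    for n in N:
        if c!='wrist': print(c,n,[(round(r['score'],2),round(r['at'][0]*560),round(r['at'][1]*420)) for r in spotter.look_for(p,n)[:4]])
pickle.dump(P,open('p0.pkl','wb'))
s=env.observe();print(s['position'],np.round(s['tool_rot'],3).tolist(),s['time_s'])
E
```

```text
pics
top dict_keys(['color', 'intrinsics', 'pose', 'shot']) [[501.7, 0.0, 279.6], [0.0, 501.7, 199.6], [0.0, 0.0, 1.0]] [[0.018, 0.997, -0.075, 0.469], [-1.0, 0.017, -0.01, -0.005], [-0.009, 0.075, 0.997, 1.256], [0.0, 0.0, 0.0, 1.0]]
top tall_bottle_mid [(0.71, 262, 172), (0.48, 224, 239), (0.42, 124, 236)]
top short_bottle_mid [(0.63, 303, 168)]
top flacon_mid [(0.76, 178, 159), (0.31, 223, 237)]
top square_bottle_mid [(0.8, 177, 198), (0.68, 227, 126), (0.66, 222, 175)]
top cone_bottle_mid [(0.58, 393, 175)]
top long_box [(0.91, 335, 223)]
top short_box [(0.71, 224, 238)]
top pump_bottle [(0.87, 347, 160)]
top button_carton [(0.87, 437, 262)]
top funnel [(0.89, 121, 234)]
side dict_keys(['color', 'intrinsics', 'pose', 'shot']) [[412.6, 0.0, 276.6], [0.0, 412.6, 208.4], [0.0, 0.0, 1.0]] [[-0.928, 0.229, -0.293, 0.284], [-0.371, -0.526, 0.765, 0.785], [0.021, 0.819, 0.574, 0.664], [0.0, 0.0, 0.0, 1.0]]
side tall_bottle_mid [(0.78, 255, 221)]
side short_bottle_mid [(0.71, 264, 203), (0.4, 241, 250), (0.18, 296, 167)]
side flacon_mid [(0.84, 202, 274)]
side square_bottle_mid [(0.87, 237, 292), (0.86, 241, 250), (0.72, 197, 236), (0.36, 303, 278)]
side cone_bottle_mid []
side long_box [(0.83, 317, 206)]
side short_box [(0.48, 368, 169)]
side pump_bottle [(0.9, 276, 180)]
side button_carton [(0.67, 368, 172)]
side funnel [(0.69, 256, 374)]
wrist dict_keys(['color', 'intrinsics', 'pose', 'shot']) [[360.1, 0.0, 281.5], [0.0, 360.1, 215.6], [0.0, 0.0, 1.0]] [[0.259, -0.918, -0.3, 0.066], [0.966, 0.246, 0.08, 0.553], [0.0, -0.31, 0.951, 0.374], [0.0, 0.0, 0.0, 1.0]]
[0.14235805 0.53124127 0.23133744] [[-0.966, 0.259, 0.0], [0.259, 0.966, 0.0], [-0.0, 0.0, -1.0]] 1.15
```

View pics/top0.png

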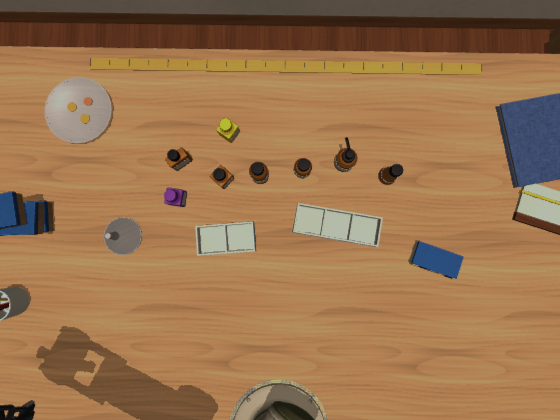

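View pics/side0.png

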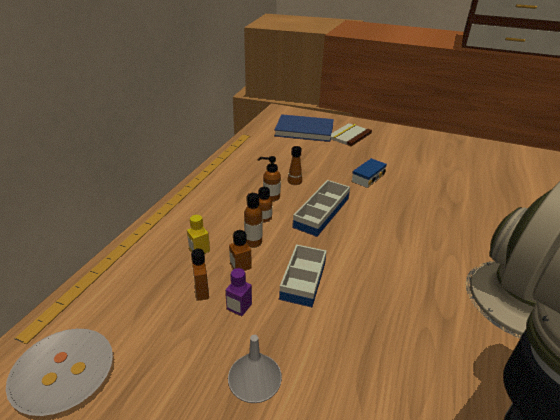

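The top view shows the amber flacon at (178,158), the amber square bottle at (222,175), tall at (259,171), short at (303,167), pump at (347,158) and cone at (393,174). There are three candidates for the square bottle: amber (222,175), purple (175,197) and yellow (227,127). Only the amber one fits, since the other two are the look-alikes to leave alone. I'll confirm with a crop.

```bash
python3 - <<'E'
from h import *
import pickle
P=pickle.load(open('p0.pkl','rb'));t=P['top'];s=P['side']
bgr=cv2.cvtColor(t['color'],cv2.COLOR_RGB2BGR)
cv2.imwrite('pics/crop1.png',cv2.resize(bgr[110:265,155:415],None,fx=3,fy=3,interpolation=cv2.INTER_CUBIC))
b2=cv2.cvtColor(s['color'],cv2.COLOR_RGB2BGR)
cv2.imwrite('pics/crop2.png',cv2.resize(b2[138:318,170:390],None,fx=3.3,fy=3.3,interpolation=cv2.INTER_CUBIC))
# boxes: light interior
hsv=cv2.cvtColor(bgr,cv2.COLOR_BGR2HSV)
for nm,(x0,x1,y0,y1) in dict(long=(285,390,195,252),short=(190,262,215,262)).items():
    m=((hsv[...,1]<60)&(hsv[...,2]>110)).astype('u1')*255; k=np.zeros_like(m);k[y0:y1,x0:x1]=m[y0:y1,x0:x1]
    k=cv2.morphologyEx(k,cv2.MORPH_CLOSE,np.ones((5,5)))
    c=max(cv2.findContours(k,0,1)[0],key=cv2.contourArea)
    box=cv2.boxPoints(cv2.minAreaRect(c)); w=np.array([atz(t,b,0.042)[:2] for b in box])
    print(nm,box.round(1).tolist(),w.round(4).tolist(),w.mean(0).round(4))
    for i in range(2): d=w[i+1]-w[i]; print(np.hypot(*d).round(4),np.degrees(np.arctan2(d[1],d[0])).round(1))
# caps: dark blobs, top-plane
H=dict(tall=((262,172),.14),short=((303,168),.092),flacon=((176,157),.114),square=((220,174),.098),cone=((395,172),.116))
g=bgr.max(2)
for n,((u,v),h) in H.items():
    r=11; sub=(g[v-r:v+r+1,u-r:u+r+1]<45).astype('u1')
    nn,l,st,ce=cv2.connectedComponentsWithStats(sub)
    i=1+np.argmax(st[1:,4]); uv=ce[i]+[u-r,v-r]; print(n,uv.round(1),st[i],atz(t,uv,h-.004).round(4))
E
```

```text
long [[291.8999938964844, 231.89999389648438], [297.1000061035156, 202.3000030517578], [382.5, 217.0], [377.3999938964844, 246.6999969482422]] [[0.4828, -0.0241], [0.5549, -0.0354], [0.5227, -0.2423], [0.4511, -0.2302]] [ 0.5029 -0.133 ]
0.0729 -8.9
0.2094 -98.8
short [[194.60000610351562, 225.5], [252.5, 221.0], [254.8000030517578, 250.89999389648438], [196.89999389648438, 255.3000030517578]] [[0.4943, 0.2118], [0.5075, 0.0716], [0.4357, 0.0646], [0.4226, 0.2041]] [0.465 0.138]
0.1408 -84.6
0.0721 -174.4
tall [257.  168.6] [  0   2  13  13 125] [0.6227 0.0581 0.136 ]
short [303.3 164.5] [  6   2  12  12 104] [ 0.6407 -0.0476  0.088 ]
flacon [173.4 155.3] [  3   4  12  11 102] [0.654  0.2536 0.11  ]
square [219.3 174.3] [  5   6  12  12 110] [0.6135 0.1484 0.094 ]
cone [395.4 170.4] [  5   4  14  12 133] [ 0.6271 -0.2579  0.112 ]
```

View pics/crop1.png

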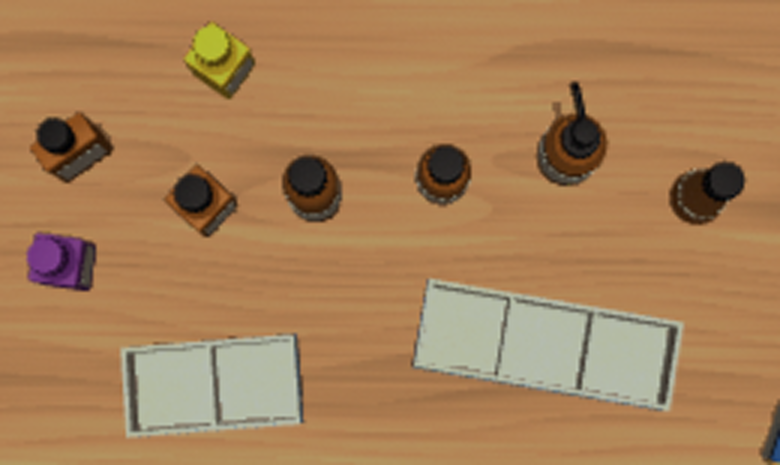

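View pics/crop2.png

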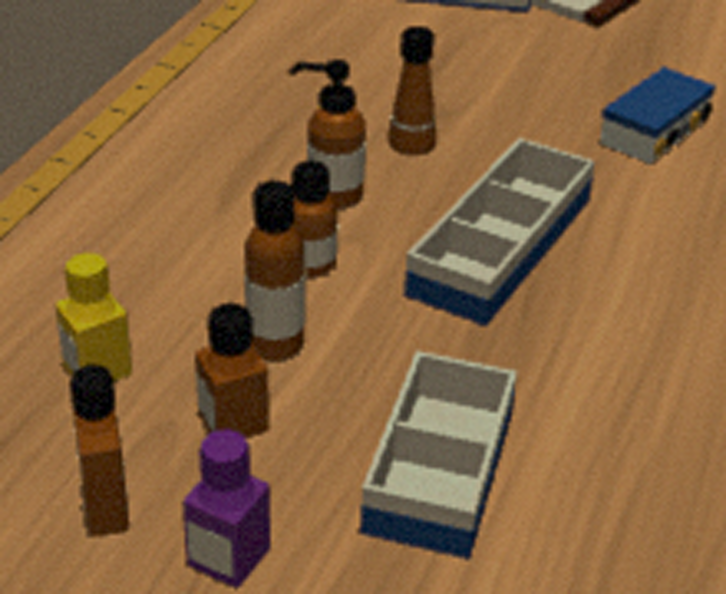

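The crops confirm it: amber square bottle (square shoulder) at top (222,175), amber narrow flacon at (178,158), with the purple and yellow look-alikes left alone. I'll refine the positions with the side view and work out the first move, starting with the cone.

```bash
cat >> h.py <<'E'
def plan(x,y,z,yaw):
    """shift in tool axes (cm) and turn (rad) to bring TCP to x,y,z with tool y at yaw deg; shift given in axes before and after turning"""
    s=env.observe();R=np.array(s['tool_rot']);d=np.array([x,y,z])-s['position']
    y0=np.degrees(np.arctan2(R[1,1],R[0,1]));w=(yaw-y0+90)%180-90
    a=np.radians(w);Rz=np.array([[np.cos(a),-np.sin(a),0],[np.sin(a),np.cos(a),0],[0,0,1]])
    print('t',round(s['time_s'],2),'pos',np.round(s['position'],4),'yaw',round(y0,1),'q6',round(s['q'][5],1),'tilt',np.round(R[:2,2],3))
    print(' before',np.round(R.T@d*100,2),'after',np.round((Rz@R).T@d*100,2),'turn',round(-a,3),'rows',np.round(np.linalg.norm(d)/.0417,1),round(abs(w)/7.16,1))
E
python3 - <<'E'
from h import *
import pickle
P=pickle.load(open('p0.pkl','rb'));t=P['top'];s=P['side']
g=s['color'].max(2)
E=dict(tall=([.6227,.0581],.126),short=([.6407,-.0476],.08),flacon=([.654,.2536],.101),square=([.6135,.1484],.085),cone=([.6271,-.2579],.103))
T=dict(tall=[257,168.6],short=[303.3,164.5],flacon=[173.4,155.3],square=[219.3,174.3],cone=[395.4,170.4])
for n,(xy,h) in E.items():
    u,v=np.round(proj(s,[*xy,h])).astype(int); r=13
    sub=(g[v-r:v+r+1,u-r:u+r+1]<45).astype('u1')
    nn,l,st,ce=cv2.connectedComponentsWithStats(sub); i=1+np.argmax(st[1:,4]); uv=ce[i]+[u-r,v-r]
    print(n,proj(s,[*xy,h]).round(1),uv.round(1),st[i],tri(t,T[n],s,uv), atz(s,uv,h).round(4))
print('cone');plan(.627,-.258,.23,-8.8)
E
```

```text
tall [252.5 200. ] [256.3 197.6] [  7   0  20  22 253] (array([0.61846098, 0.05679656, 0.13396085]), np.float64(0.009337776351465555)) [0.6186 0.0453 0.126 ]
short [263.3 192.4] [259.1 195.9] [  0   8  20  19 232] (array([ 0.64780375, -0.04700977,  0.06683592]), np.float64(0.00837263867169046)) [ 0.6439 -0.0281  0.08  ]
flacon [198.6 255.9] [197.6 256.4] [  6   6  13  16 174] (array([0.65529861, 0.2555645 , 0.10086707]), np.float64(0.0004077073538696196)) [0.655  0.2557 0.101 ]
square [239.6 237. ] [239.5 237.7] [  6   6  14  16 171] (array([0.61407548, 0.14940431, 0.08387244]), np.float64(0.0015609800435085963)) [0.6126 0.1505 0.085 ]
cone [295.7 151.5] [296.  151.5] [ 9  7  9 12 88] (array([ 0.62766389, -0.26043581,  0.10178446]), np.float64(0.0014738194133520567)) [ 0.6262 -0.2583  0.103 ]
cone
t 1.15 pos [0.1424 0.5312 0.2313] yaw 75.0 q6 -12.3 tilt [0. 0.]
 before [-67.24 -63.69   0.13] after [-70.58  59.97   0.14] turn 1.463 rows 22.2 11.7
```

```bash
python3 -m crank '[6,0,0,0,0.122, 6,0,0,0,0.122, 6,0,0,0,0.122, 6,0,0,0,0.122, 6,0,0,0,0.122, 6,0,0,0,0.122, 6,0,0,0,0.122, 6,0,0,0,0.122]' 40
python3 -m crank '[6,0,0,0,0.122, 6,0,0,0,0.122, 6,0,0,0,0.122, 6,0,0,0,0.122, 6,-2.94,2.5,0,0, 6,-2.94,2.5,0,0, 6,-2.94,2.5,0,0, 6,-2.94,2.5,0,0]'
python3 -m crank '[6,-2.94,2.5,0,0, 6,-2.94,2.5,0,0, 6,-2.94,2.5,0,0, 6,-2.94,2.5,0,0, 6,-2.94,2.5,0,0, 6,-2.94,2.5,0,0, 6,-2.94,2.5,0,0, 6,-2.94,2.5,0,0]'
python3 -m crank '[6,-2.94,2.5,0,0, 6,-2.94,2.5,0,0, 6,-2.94,2.5,0,0, 6,-2.94,2.5,0,0, 6,-2.94,2.5,0,0, 6,-2.94,2.5,0,0, 6,-2.94,2.5,0,0, 6,-2.94,2.5,0,0]'
python3 -m crank '[6,-2.94,2.5,0,0, 6,-2.94,2.5,0,0, 6,-2.94,2.5,0,0, 6,-2.94,2.5,0,0, 6,0,0,0,0, 6,0,0,0,0, 6,0,0,0,0, 6,0,0,0,0]'
python3 -c "
from h import *
plan(.627,-.2595,.085,-8.8)
p=shot('wrist');save(p,'w1.png');print(proj(p,[.627,-.2595,.116]))"
```

```text
time_s: 1.82
position: [0.1423, 0.5312, 0.2313]
tool_rot: [[-0.321, 0.947, -0.0], [0.947, 0.321, -0.0], [-0.0, -0.0, -1.0]]
ft_force: [-0.1, 0.6, 0.2]
grip_width: 0.0598
gripper_force: 0.0
time_s: 2.48
position: [0.2233, 0.3982, 0.2313]
tool_rot: [[0.153, 0.988, 0.0], [0.988, -0.153, 0.0], [0.0, 0.0, -1.0]]
ft_force: [0.6, 0.2, -0.1]
grip_width: 0.06
gripper_force: 0.0
time_s: 3.15
position: [0.3849, 0.1345, 0.2316]
tool_rot: [[0.155, 0.988, 0.001], [0.988, -0.155, 0.0], [0.0, 0.001, -1.0]]
ft_force: [1.1, 0.2, 0.4]
grip_width: 0.0597
gripper_force: 0.0
time_s: 3.82
position: [0.5463, -0.1288, 0.2313]
tool_rot: [[0.155, 0.988, 0.0], [0.988, -0.155, 0.0], [0.0, 0.0, -1.0]]
ft_force: [0.2, 0.7, 0.9]
grip_width: 0.0594
gripper_force: 0.0
time_s: 4.48
position: [0.626, -0.2574, 0.2319]
tool_rot: [[0.153, 0.988, 0.0], [0.988, -0.153, 0.0], [0.0, 0.0, -1.0]]
ft_force: [-0.3, -0.2, 0.5]
grip_width: 0.0603
gripper_force: 0.0
t 4.48 pos [ 0.626  -0.2574  0.2319] yaw -8.8 q6 -23.5 tilt [0. 0.]
 before [-0.19  0.13 14.69] after [-0.19  0.13 14.69] turn -0.0 rows 3.5 0.0
[282.851303   213.50764987]
```

View pics/w1.png

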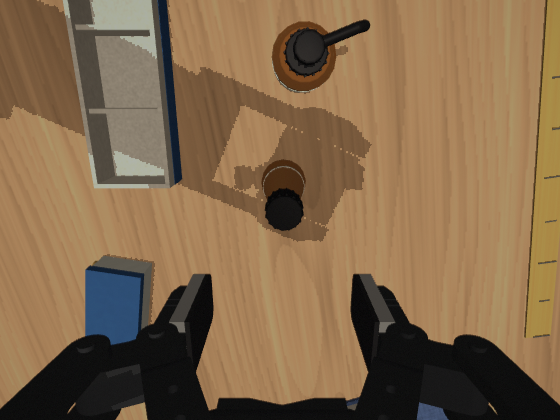

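The wrist view shows the cone's cap centred between the fingers at (284,209), about 4 px from the prediction. I'll refine and descend.

```bash
cat >> h.py <<'E'
def cap(p,xy,h,r=30):
    u,v=np.round(proj(p,[*xy,h])).astype(int);u0,v0=max(u-r,0),max(v-r,0)
    m=(p['color'].max(2)[v0:v+r,u0:u+r]<40).astype('u1')
    m=cv2.morphologyEx(m,cv2.MORPH_OPEN,np.ones((5,5)))
    nn,l,st,ce=cv2.connectedComponentsWithStats(m); i=1+np.argmax(st[1:,4]); uv=ce[i]+[u0,v0]
    X=atz(p,uv,h-.004);print('cap px',uv.round(1),'pred',u,v,st[i],X.round(4));return X[:2]
E
python3 -c "
from h import *
p=shot('wrist');x=cap(p,[.627,-.2595],.116);plan(*x,.085,-8.8)"
```

```text
cap px [283.7 209. ] pred 283 213 [  13    6   37   41 1235] [ 0.6281 -0.2574  0.112 ]
t 4.58 pos [ 0.626  -0.2574  0.2321] yaw -8.8 q6 -23.5 tilt [ 0.001 -0.   ]
 before [ 0.04  0.19 14.71] after [ 0.04  0.19 14.71] turn -0.0 rows 3.5 0.0
```

```bash
python3 -m crank '[6,-0.05,0.15,3,0, 6,0,0,3,0, 6,0,0,3,0, 6,0,0,2.5,0, 6,0,0,2,0, 6,0,0,1.2,0, 6,0,0,0,0, 6,0,0,0,0]' 40
python3 -m crank '[2,0,0,0,0, 2,0,0,0,0, 2,0,0,0,0, 2,0,0,0,0, 2,0,0,0,0, 2,0,0,0,0, 2,0,0,0,0, 2,0,0,0,0]'
python3 -m crank '[2,0,0,-0.5,0, 2,0,0,-1.5,0, 2,0,0,-2,0, 2,0,0,-2,0, 2,0,0,-1.5,0, 2,0,0,-0.5,0, 2,0,0,0,0, 2,0,0,0,0]'
python3 -c "
from h import *
plan(.4682,.1041,.165,5.4)"
```

```text
time_s: 5.25
position: [0.6276, -0.2587, 0.0848]
tool_rot: [[0.154, 0.988, -0.0], [0.988, -0.154, 0.0], [0.0, -0.0, -1.0]]
ft_force: [0.6, 0.1, -0.0]
grip_width: 0.0598
gripper_force: 0.0
time_s: 5.92
position: [0.628, -0.2595, 0.0859]
tool_rot: [[0.154, 0.988, 0.002], [0.988, -0.154, -0.001], [-0.001, 0.002, -1.0]]
ft_force: [-0.7, 0.4, 6.5]
grip_width: 0.0267
gripper_force: 39.1
time_s: 6.58
position: [0.6273, -0.2591, 0.1635]
tool_rot: [[0.154, 0.988, -0.001], [0.988, -0.154, 0.001], [0.001, -0.001, -1.0]]
ft_force: [-1.0, 0.1, -2.2]
grip_width: 0.0271
gripper_force: 39.5
t 6.58 pos [ 0.6273 -0.2591  0.1635] yaw -8.9 q6 -23.5 tilt [-0.001  0.001]
 before [ 33.42 -21.33  -0.11] after [ 37.65 -12.42  -0.12] turn -0.249 rows 9.5 2.0
```

```bash
python3 -m crank '[2,0,0,0,-0.124, 2,0,0,0,-0.125, 2,1.5,-0.5,0,0, 2,3,-1,0,0, 2,3.25,-1.07,0,0, 2,3.25,-1.07,0,0, 2,3.25,-1.07,0,0, 2,3.25,-1.07,0,0]'
python3 -m crank '[2,3.25,-1.07,0,0, 2,3.25,-1.07,0,0, 2,3.25,-1.07,0,0, 2,3.25,-1.07,0,0, 2,3.25,-1.07,0,0, 2,2.4,-0.8,0,0, 2,1.5,-0.49,0,0, 2,0,0,0,0]'
python3 -m crank '[2,0,0,0,0, 2,0,0,0,0, 2,0,0,0,0, 2,0,0,0,0, 2,0,0,0,0, 2,0,0,0,0, 2,0,0,0,0, 2,0,0,0,0]'
python3 -c "
from h import *
plan(.4682,.1041,.092,5.4)
for c in ['top','wrist']:
  p=shot(c);save(p,c+'2.png')"
```

```text
time_s: 7.25
position: [0.5522, -0.0889, 0.1629]
tool_rot: [[-0.094, 0.996, -0.002], [0.996, 0.094, 0.001], [0.001, -0.002, -1.0]]
ft_force: [1.0, -0.1, -1.7]
grip_width: 0.0266
gripper_force: 39.7
time_s: 7.92
position: [0.4665, 0.1063, 0.1633]
tool_rot: [[-0.097, 0.995, -0.003], [0.995, 0.097, 0.001], [0.001, -0.003, -1.0]]
ft_force: [0.7, 0.5, -1.3]
grip_width: 0.0269
gripper_force: 39.7
time_s: 8.58
position: [0.4687, 0.1038, 0.1643]
tool_rot: [[-0.094, 0.996, -0.0], [0.996, 0.094, -0.0], [-0.0, -0.0, -1.0]]
ft_force: [-0.6, -0.5, -0.9]
grip_width: 0.027
gripper_force: 39.7
t 8.58 pos [0.4687 0.1038 0.1643] yaw 5.4 q6 -7.1 tilt [-0. -0.]
 before [ 0.04 -0.05  7.23] after [ 0.04 -0.05  7.23] turn -0.0 rows 1.7 0.0
```

View pics/wrist2.png

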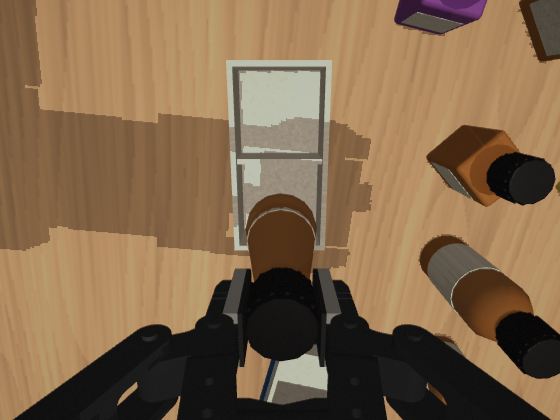

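The cone hangs upright over the near cell. The box outline runs from (228,62) and (330,62) down to about row 250, so I'll check its pose from those corners.

```bash
python3 -c "
from h import *
p=shot('wrist')
for uv in [(227,61),(331,61),(325,249),(235,250),(237,157),(323,157)]: print(uv,atz(p,uv,.042).round(4))
c=np.array([.465,.138]);a=np.radians(5.4);X=np.array([np.cos(a),np.sin(a)]);Y=np.array([-X[1],X[0]])
for i,j in [(-1,1),(1,1),(1,-1),(-1,-1),(-1,0),(1,0)]: q=c+i*.036*X+j*.07*Y;print(q.round(4),proj(p,[*q,.042]).round(1))
"
```

```text
(227, 61) [0.4226 0.2045 0.042 ]
(331, 61) [0.4928 0.2111 0.042 ]
(325, 249) [0.5069 0.0735 0.042 ]
(235, 250) [0.4355 0.0659 0.042 ]
(237, 157) [0.433  0.1401 0.042 ]
(323, 157) [0.4958 0.1461 0.042 ]
[0.4226 0.2043] [226.9  61.2]
[0.4943 0.2111] [333.1  61.2]
[0.5074 0.0717] [325.3 251.2]
[0.4357 0.0649] [235.2 251.2]
[0.4292 0.1346] [231.4 164. ]
[0.5008 0.1414] [328.9 164. ]
```

```bash
python3 -m crank '[2,0.04,-0.05,1,0, 2,0,0,2,0, 2,0,0,2,0, 2,0,0,1.2,0, 2,0,0,0.7,0, 2,0,0,0.3,0, 2,0,0,0.1,0, 2,0,0,0.1,0]'
python3 -m crank '[2,0,0,0.05,0, 2,0,0,0,0, 2,0,0,0,0, 2,0,0,0,0, 2,0,0,0,0, 2,0,0,0,0, 2,0,0,0,0, 2,0,0,0,0]'
```

```text
time_s: 9.4
position: [0.4685, 0.1043, 0.0908]
tool_rot: [[-0.094, 0.996, 0.001], [0.996, 0.094, -0.0], [-0.0, 0.001, -1.0]]
ft_force: [-0.2, -0.1, -1.1]
grip_width: 0.0269
gripper_force: 39.7
time_s: 10.07
position: [0.4681, 0.1043, 0.0899]
tool_rot: [[-0.094, 0.996, 0.0], [0.996, 0.094, -0.0], [-0.0, 0.0, -1.0]]
ft_force: [0.1, 0.3, -0.2]
grip_width: 0.0269
gripper_force: 39.7
```

```bash
python3 -m crank '[2,0,0,0.08,0, 2,0,0,0,0, 2,0,0,0,0, 2.9,0,0,0,0, 3.2,0,0,0,0, 3.6,0,0,0,0, 4.2,0,0,0,0, 4.8,0,0,0,0]'
python3 -m crank '[5.5,0,0,0,0, 6,0,0,-2,0, 6,0,0,-4,0, 6,0,0,-4,0, 6,0,0,-2,0, 6,0,0,0,0, 6,0,0,0,0, 6,0,0,0,0]'
python3 -c "
from h import *
p=shot('top');save(p,'top3.png');cap(p,[.468,.104],.12,12)
plan(.6135,.149,.215,48)"
```

```text
time_s: 10.73
position: [0.4681, 0.1043, 0.0889]
tool_rot: [[-0.094, 0.996, -0.0], [0.996, 0.094, 0.0], [0.0, -0.0, -1.0]]
ft_force: [0.6, 0.1, 0.1]
grip_width: 0.0481
gripper_force: 0.0
time_s: 11.4
position: [0.4676, 0.1043, 0.208]
tool_rot: [[-0.094, 0.996, -0.002], [0.996, 0.094, 0.0], [0.0, -0.002, -1.0]]
ft_force: [-0.2, 0.8, -0.6]
grip_width: 0.0601
gripper_force: 0.0Traceback (most recent call last):
  File "<string>", line 3, in <module>
    p=shot('top');save(p,'top3.png');cap(p,[.468,.104],.12,12)
                                     ~~~^^^^^^^^^^^^^^^^^^^^^^
  File "h.py", line 31, in cap
    nn,l,st,ce=cv2.connectedComponentsWithStats(m); i=1+np.argmax(st[1:,4]); uv=ce[i]+[u0,v0]
                                                        ~~~~~~~~~^^^^^^^^^^
    return _wrapfunc(a, 'argmax', axis=axis, out=out, **kwds)
    return bound(*args, **kwds)
ValueError: attempt to get argmax of an empty sequence
```

```bash
python3 -m crank '[6,0,0,0,-0.124, 6,0,0,0,-0.124, 6,0,0,0,-0.124, 6,0,0,0,-0.124, 6,0,0,0,-0.124, 6,0,0,0,-0.124, 6,-1.9,3.2,0,0, 6,-1.9,3.2,0,0]'
python3 -m crank '[6,-1.9,3.2,0,0, 6,-1.9,3.2,0,0, 6,-0.2,0.28,0,0, 6,0,0,0,0, 6,0,0,0,0, 6,0,0,0,0, 6,0,0,0,0, 6,0,0,0,0]'
python3 -c "
from h import *
p=shot('wrist');save(p,'w4.png');x=cap(p,[.6138,.149],.098);plan(*x,.068,48)"
```

```text
time_s: 12.12
position: [0.5388, 0.1266, 0.2079]
tool_rot: [[-0.743, 0.669, -0.003], [0.669, 0.743, -0.0], [0.002, -0.002, -1.0]]
ft_force: [0.5, -0.5, 0.9]
grip_width: 0.06
gripper_force: 0.0
time_s: 12.78
position: [0.6129, 0.1491, 0.2095]
tool_rot: [[-0.743, 0.669, 0.0], [0.669, 0.743, 0.0], [-0.0, 0.0, -1.0]]
ft_force: [-0.3, -0.7, 0.0]
grip_width: 0.0602
gripper_force: 0.0
cap px [282.6 206.9] pred 281 213 [  13    4   38   41 1253] [0.6123 0.1523 0.094 ]
t 12.83 pos [0.6131 0.1492 0.2095] yaw 48.0 q6 -45.1 tilt [ 0. -0.]
 before [ 0.27  0.17 14.15] after [ 0.27  0.17 14.15] turn 0.0 rows 3.4 0.0
```

View pics/w4.png

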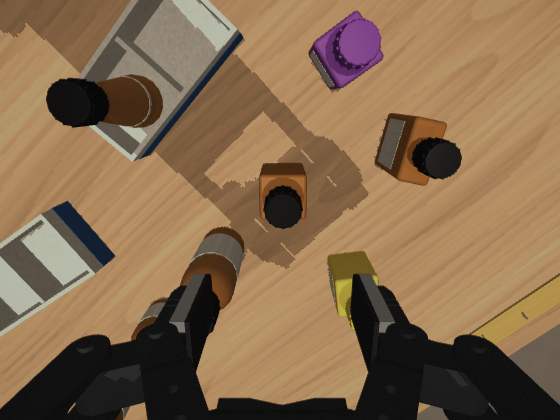

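The wrist view shows the amber square bottle centred at (283,200) and square to the fingers. The cone stands in its cell at upper left. Descending to grip.

```bash
python3 -m crank '[6,0.15,0.1,3,0, 6,0,0,3,0, 6,0,0,3,0, 6,0,0,2.4,0, 6,0,0,1.7,0, 6,0,0,1,0, 6,0,0,0,0, 6,0,0,0,0]'
python3 -m crank '[2,0,0,0,0, 2,0,0,0,0, 2,0,0,0,0, 2,0,0,0,0, 2,0,0,0,0, 2,0,0,0,0, 2,0,0,0,0, 2,0,0,0,0]'
python3 -m crank '[2,0,0,-0.5,0, 2,0,0,-1.5,0, 2,0,0,-2,0, 2,0,0,-2,0, 2,0,0,-1.5,0, 2,0,0,-0.5,0, 2,0,0,0,0, 2,0,0,0,0]'
python3 -c "
from h import *
plan(.4618,.1719,.148,5.4)"
```

```text
time_s: 13.5
position: [0.6133, 0.1511, 0.0687]
tool_rot: [[-0.743, 0.669, 0.001], [0.669, 0.743, 0.0], [-0.0, 0.0, -1.0]]
ft_force: [-0.8, 0.6, 0.0]
grip_width: 0.0597
gripper_force: 0.0
time_s: 14.17
position: [0.6136, 0.151, 0.0694]
tool_rot: [[-0.743, 0.669, 0.002], [0.669, 0.743, -0.0], [-0.002, 0.001, -1.0]]
ft_force: [-2.1, -0.5, 7.1]
grip_width: 0.0271
gripper_force: 39.1
time_s: 14.83
position: [0.6127, 0.1511, 0.1472]
tool_rot: [[-0.743, 0.669, -0.001], [0.669, 0.743, -0.0], [0.001, -0.001, -1.0]]
ft_force: [0.4, -1.0, -2.4]
grip_width: 0.0267
gripper_force: 39.6
t 14.83 pos [0.6127 0.1511 0.1472] yaw 48.0 q6 -44.9 tilt [-0.001 -0.   ]
 before [12.61 -8.55 -0.06] after [  3.49 -14.83  -0.06] turn 0.744 rows 3.7 6.0
```

```bash
python3 -m crank '[2,0,0,0,0.124, 2,0,0,0,0.124, 2,0,0,0,0.124, 2,0,0,0,0.124, 2,0,0,0,0.124, 2,0,0,0,0.124, 2,0.35,-1.5,0,0, 2,0.6,-2.6,0,0]'
python3 -m crank '[2,0.75,-3.2,0,0, 2,0.75,-3.2,0,0, 2,0.6,-2.6,0,0, 2,0.44,-1.73,0,0, 2,0,0,0,0, 2,0,0,0,0, 2,0,0,0,0, 2,0,0,0,0]'
python3 -c "
from h import *
plan(.4618,.1719,.074,5.4)"
```

```text
time_s: 15.5
position: [0.5719, 0.1561, 0.1459]
tool_rot: [[-0.092, 0.996, -0.002], [0.996, 0.092, -0.0], [-0.0, -0.002, -1.0]]
ft_force: [-0.3, 0.5, -1.9]
grip_width: 0.0269
gripper_force: 39.8
time_s: 16.17
position: [0.463, 0.1717, 0.1476]
tool_rot: [[-0.093, 0.996, -0.0], [0.996, 0.093, -0.0], [-0.0, -0.0, -1.0]]
ft_force: [0.1, -0.1, -2.6]
grip_width: 0.0271
gripper_force: 40.0
t 16.17 pos [0.463  0.1717 0.1476] yaw 5.4 q6 1.2 tilt [-0. -0.]
 before [ 0.03 -0.11  7.36] after [ 0.03 -0.11  7.36] turn -0.001 rows 1.8 0.0
```

```bash
python3 -m crank '[2,0.03,-0.1,1,0, 2,0,0,2,0, 2,0,0,2,0, 2,0,0,1.2,0, 2,0,0,0.7,0, 2,0,0,0.3,0, 2,0,0,0.15,0, 2,0,0,0.1,0]'
python3 -m crank '[2,0,0,0.05,0, 2,0,0,0.05,0, 2,0,0,0,0, 2,0,0,0,0, 2,0,0,0,0, 2,0,0,0,0, 2,0,0,0,0, 2,0,0,0,0]'
```

```text
time_s: 16.83
position: [0.4617, 0.1721, 0.0738]
tool_rot: [[-0.094, 0.996, 0.001], [0.996, 0.094, 0.0], [0.0, 0.001, -1.0]]
ft_force: [0.3, -0.2, -2.1]
grip_width: 0.0264
gripper_force: 40.0
time_s: 17.5
position: [0.4616, 0.1722, 0.0733]
tool_rot: [[-0.094, 0.996, 0.002], [0.996, 0.094, 0.0], [0.0, 0.002, -1.0]]
ft_force: [-2.2, -0.1, 6.0]
grip_width: 0.0267
gripper_force: 40.7
```

Touching down (+6 N). Release, lift and go to the tall bottle.

```bash
python3 -m crank '[2.9,0,0,0,0, 3.2,0,0,0,0, 3.6,0,0,0,0, 4.2,0,0,0,0, 4.8,0,0,0,0, 5.5,0,0,0,0, 6,0,0,-1.5,0, 6,0,0,-3,0]'
python3 -m crank '[6,0,0,-4,0, 6,0,0,-4,0, 6,0,0,-4,0, 6,0,0,-1,0, 6,0,0,0,0.124, 6,0,0,0,0.124, 6,0,0,0,0, 6,0,0,0,0]'
python3 -c "
from h import *
plan(.6225,.0578,.25,-8.8)"
```

```text
time_s: 18.17
position: [0.4596, 0.1718, 0.1156]
tool_rot: [[-0.094, 0.996, -0.007], [0.996, 0.094, -0.001], [-0.0, -0.007, -1.0]]
ft_force: [0.7, 0.2, -0.6]
grip_width: 0.0603
gripper_force: 0.0
time_s: 18.83
position: [0.4611, 0.1721, 0.2474]
tool_rot: [[0.15, 0.989, -0.0], [0.989, -0.15, -0.0], [-0.0, -0.0, -1.0]]
ft_force: [-0.4, 0.1, 0.2]
grip_width: 0.0598
gripper_force: 0.0
t 18.83 pos [0.4611 0.1721 0.2474] yaw -8.6 q6 15.3 tilt [-0. -0.]
 before [-8.88 17.67 -0.27] after [-8.82 17.7  -0.27] turn 0.003 rows 4.7 0.0
```

```bash
python3 -m crank '[6,-1.7,3.4,0,0.003, 6,-1.7,3.4,0,0, 6,-1.7,3.4,0,0, 6,-1.7,3.4,0,0, 6,-1.3,2.7,0,0, 6,-0.7,1.4,0,0, 6,0,0,0,0, 6,0,0,0,0]'
python3 -m crank '[6,0,0,0,0, 6,0,0,0,0, 6,0,0,0,0, 6,0,0,0,0, 6,0,0,0,0, 6,0,0,0,0, 6,0,0,0,0, 6,0,0,0,0]'
python3 -c "
from h import *
p=shot('wrist');save(p,'w5.png');x=cap(p,[.6225,.0575],.14,40);plan(*x,.108,-8.8)"
```

```text
time_s: 19.5
position: [0.6224, 0.0573, 0.2466]
tool_rot: [[0.154, 0.988, -0.002], [0.988, -0.154, 0.0], [0.0, -0.002, -1.0]]
ft_force: [-0.2, 0.8, 0.6]
grip_width: 0.0601
gripper_force: 0.0
time_s: 20.17
position: [0.6223, 0.0577, 0.2475]
tool_rot: [[0.156, 0.988, -0.0], [0.988, -0.156, 0.0], [0.0, -0.0, -1.0]]
ft_force: [0.3, 0.3, 0.7]
grip_width: 0.0601
gripper_force: 0.0
cap px [281.7 207.4] pred 281 215 [  22   11   39   43 1330] [0.6234 0.0617 0.136 ]
t 20.22 pos [0.6223 0.0576 0.2475] yaw -9.0 q6 3.4 tilt [-0. -0.]
 before [ 0.42  0.05 13.95] after [ 0.42  0.05 13.95] turn -0.003 rows 3.3 0.0
```

View pics/w5.png

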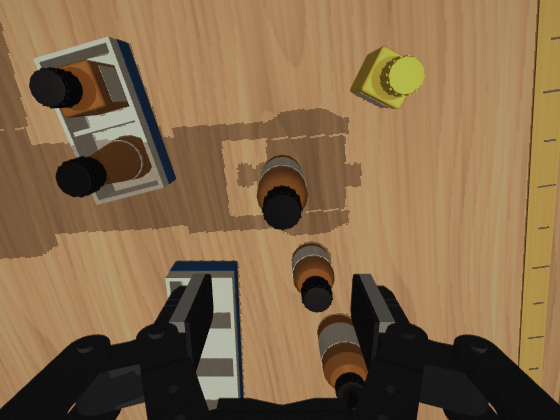

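The cone and square bottles stand upright in the short box (upper left), and the tall cap is centred at (282,210). Descending to grip the tall bottle.

```bash
python3 -m crank '[6,0.2,0.05,3,0, 6,0,0,3,0, 6,0,0,3,0, 6,0,0,2.4,0, 6,0,0,1.6,0, 6,0,0,0.9,0, 6,0,0,0,0, 6,0,0,0,0]'
python3 -m crank '[2,0,0,0,0, 2,0,0,0,0, 2,0,0,0,0, 2,0,0,0,0, 2,0,0,0,0, 2,0,0,0,0, 2,0,0,0,0, 2,0,0,0,0]'
python3 -m crank '[2,0,0,-0.5,0, 2,0,0,-1.5,0, 2,0,0,-2,0, 2,0,0,-2,0, 2,0,0,-1.5,0, 2,0,0,-0.5,0, 2,0,0,0,0, 2,0,0,0,0]'
python3 -c "
from h import *
plan(.4925,-.2002,.19,-8.8)"
```

```text
time_s: 20.88
position: [0.6235, 0.0594, 0.1091]
tool_rot: [[0.156, 0.988, 0.001], [0.988, -0.156, -0.0], [0.0, 0.001, -1.0]]
ft_force: [0.6, -0.7, 0.5]
grip_width: 0.0604
gripper_force: 0.0
time_s: 21.55
position: [0.6235, 0.0595, 0.1098]
tool_rot: [[0.156, 0.988, 0.002], [0.988, -0.156, -0.0], [0.0, 0.002, -1.0]]
ft_force: [-2.3, 0.0, 5.6]
grip_width: 0.0266
gripper_force: 39.2
time_s: 22.22
position: [0.6227, 0.0595, 0.1876]
tool_rot: [[0.156, 0.988, -0.001], [0.988, -0.156, 0.0], [-0.0, -0.001, -1.0]]
ft_force: [-0.5, 1.0, -2.1]
grip_width: 0.0266
gripper_force: 39.8
t 22.22 pos [0.6227 0.0595 0.1876] yaw -9.0 q6 3.6 tilt [-0.001  0.   ]
 before [-27.69  -8.8   -0.22] after [-27.66  -8.9   -0.22] turn -0.003 rows 7.0 0.0
```

```bash
python3 -m crank '[2,-1.2,-0.38,0,0, 2,-2.4,-0.76,0,0, 2,-3.2,-1.02,0,0, 2,-3.2,-1.02,0,0, 2,-3.2,-1.02,0,0, 2,-3.2,-1.02,0,0, 2,-3.2,-1.02,0,0, 2,-3.2,-1.02,0,0]'
python3 -m crank '[2,-2.7,-0.86,0,0, 2,-1.4,-0.45,0,0, 2,-0.8,-0.23,0,0, 2,0,0,0,0, 2,0,0,0,0, 2,0,0,0,0, 2,0,0,0,0, 2,0,0,0,0]'
python3 -c "
from h import *
plan(.4925,-.2002,.1145,-8.8)
p=shot('wrist');save(p,'w6.png')
c=np.array([.5029,-.133]);a=np.radians(-8.8);X=np.array([np.cos(a),np.sin(a)]);Y=np.array([-X[1],X[0]])
for i,j in [(-1,1),(1,1),(1,-1),(-1,-1)]: q=c+i*.036*X+j*.104*Y;print(proj(p,[*q,.042]).round(1))
"
```

```text
time_s: 22.88
position: [0.5139, -0.1558, 0.1875]
tool_rot: [[0.157, 0.988, -0.002], [0.988, -0.157, 0.001], [0.001, -0.002, -1.0]]
ft_force: [1.1, 0.5, -2.7]
grip_width: 0.0274
gripper_force: 39.8
time_s: 23.55
position: [0.4932, -0.1995, 0.1884]
tool_rot: [[0.155, 0.988, -0.0], [0.988, -0.155, 0.0], [0.0, -0.0, -1.0]]
ft_force: [0.1, 0.6, -2.7]
grip_width: 0.0271
gripper_force: 39.8
t 23.55 pos [ 0.4932 -0.1995  0.1884] yaw -8.9 q6 -25.9 tilt [-0.  0.]
 before [-0.08 -0.06  7.39] after [-0.08 -0.06  7.39] turn -0.002 rows 1.8 0.0
[227.1 -40.9]
[332.4 -41.1]
[322.3 241.2]
[238.9 241.3]
```

View pics/w6.png

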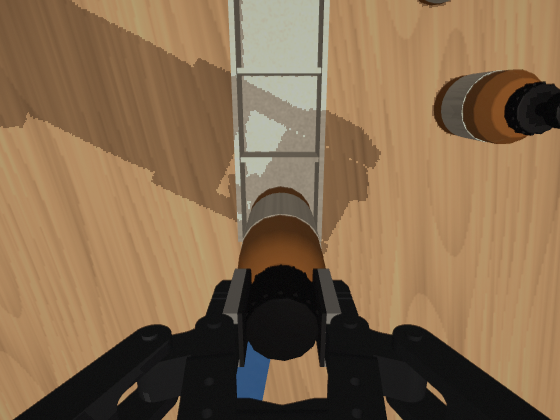

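The tall bottle is centred over the end cell and the predicted box edges match. Lowering it.

```bash
python3 -m crank '[2,-0.08,-0.06,1,0, 2,0,0,2,0, 2,0,0,2,0, 2,0,0,1.2,0, 2,0,0,0.7,0, 2,0,0,0.3,0, 2,0,0,0.15,0, 2,0,0,0.1,0]'
python3 -m crank '[2,0,0,0.05,0, 2,0,0,0.05,0, 2,0,0,0,0, 2,0,0,0,0, 2,0,0,0,0, 2,0,0,0,0, 2,0,0,0,0, 2,0,0,0,0]'
```

```text
time_s: 24.27
position: [0.4925, -0.2011, 0.1146]
tool_rot: [[0.156, 0.988, 0.001], [0.988, -0.156, -0.001], [-0.001, 0.001, -1.0]]
ft_force: [-0.1, 0.3, -2.0]
grip_width: 0.0268
gripper_force: 39.8
time_s: 24.93
position: [0.4925, -0.2013, 0.1138]
tool_rot: [[0.156, 0.988, 0.001], [0.988, -0.156, -0.001], [-0.001, 0.001, -1.0]]
ft_force: [-0.8, 1.3, 5.9]
grip_width: 0.027
gripper_force: 40.3
```

```bash
python3 -m crank '[2.9,0,0,0,0, 3.2,0,0,0,0, 3.6,0,0,0,0, 4.2,0,0,0,0, 4.8,0,0,0,0, 5.5,0,0,0,0, 6,0,0,-1.5,0, 6,0,0,-3,0]'
python3 -m crank '[6,0,0,-3.5,0, 6,0,0,-2.5,0, 6,0,0,0,-0.112, 6,0,0,0,-0.112, 6,0,0,0,-0.112, 6,0,0,0,-0.112, 6,0,0,0,-0.112, 6,0,0,0,-0.112]'
python3 -c "
from h import *
plan(.6545,.2545,.23,29.5)"
```

```text
time_s: 25.6
position: [0.4909, -0.2002, 0.1558]
tool_rot: [[0.157, 0.988, -0.006], [0.988, -0.157, 0.004], [0.003, -0.006, -1.0]]
ft_force: [-0.4, 0.5, -0.1]
grip_width: 0.0599
gripper_force: 0.0
time_s: 26.27
position: [0.4921, -0.201, 0.218]
tool_rot: [[-0.497, 0.868, -0.0], [0.868, 0.497, 0.0], [0.0, -0.0, -1.0]]
ft_force: [-0.3, -0.1, 0.2]
grip_width: 0.0603
gripper_force: 0.0
t 26.27 pos [ 0.4921 -0.201   0.218 ] yaw 29.8 q6 -64.8 tilt [-0.  0.]
 before [31.44 36.74 -1.2 ] after [31.65 36.56 -1.2 ] turn 0.006 rows 11.6 0.0
```

```bash
python3 -m crank '[6,2.4,2.8,-0.4,0, 6,2.4,2.8,-0.4,0, 6,2.4,2.8,-0.4,0, 6,2.4,2.8,0,0, 6,2.4,2.8,0,0, 6,2.4,2.8,0,0, 6,2.4,2.8,0,0, 6,2.4,2.8,0,0]'
python3 -m crank '[6,2.4,2.8,0,0, 6,2.4,2.8,0,0, 6,2.4,2.8,0,0, 6,2.4,2.8,0,0, 6,1.7,2,0,0, 6,0.94,1.14,0,0, 6,0,0,0,0, 6,0,0,0,0]'
python3 -m crank '[6,0,0,0,0, 6,0,0,0,0, 6,0,0,0,0, 6,0,0,0,0, 6,0,0,0,0, 6,0,0,0,0, 6,0,0,0,0, 6,0,0,0,0]'
python3 -c "
from h import *
p=shot('wrist');save(p,'w7.png');x=cap(p,[.6548,.2545],.114,35);plan(*x,.084,29.5)"
```

```text
time_s: 26.93
position: [0.5928, 0.0783, 0.23]
tool_rot: [[-0.493, 0.87, -0.0], [0.87, 0.493, -0.0], [-0.0, -0.0, -1.0]]
ft_force: [1.0, -0.6, 0.1]
grip_width: 0.06
gripper_force: 0.0
time_s: 27.6
position: [0.6569, 0.254, 0.2293]
tool_rot: [[-0.494, 0.87, -0.001], [0.87, 0.494, -0.0], [0.0, -0.001, -1.0]]
ft_force: [0.0, 0.3, 0.0]
grip_width: 0.0601
gripper_force: 0.0
time_s: 28.27
position: [0.6571, 0.2535, 0.23]
tool_rot: [[-0.493, 0.87, -0.0], [0.87, 0.493, -0.0], [-0.0, -0.0, -1.0]]
ft_force: [0.6, -0.3, -0.0]
grip_width: 0.0599
gripper_force: 0.0
cap px [280.2 201.2] pred 278 208 [  21   10   33   37 1004] [0.654  0.2587 0.11  ]
t 28.32 pos [0.6571 0.2535 0.23  ] yaw 29.5 q6 -18.0 tilt [ 0. -0.]
 before [ 6.10e-01 -1.00e-02  1.46e+01] after [ 6.10e-01 -1.00e-02  1.46e+01] turn 0.0 rows 3.5 0.0
```

View pics/w7.png

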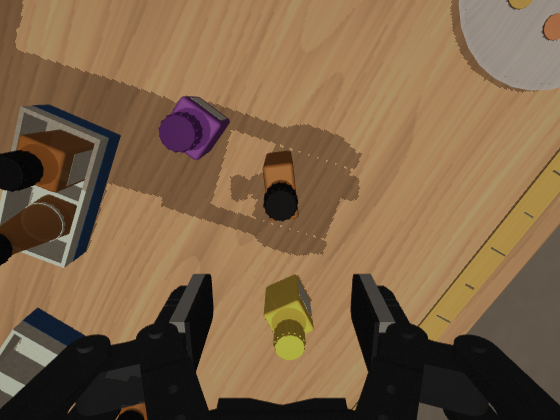

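The flacon is at (281,195), nearly aligned with the fingers, and the purple and yellow look-alikes are clear of them. Gripping.

```bash
python3 -m crank '[6,0.4,0,3,0, 6,0,0,3,0, 6,0,0,3,0, 6,0,0,2.6,0, 6,0,0,1.9,0, 6,0,0,1.1,0, 6,0,0,0,0, 6,0,0,0,0]'
python3 -m crank '[2,0,0,0,0, 2,0,0,0,0, 2,0,0,0,0, 2,0,0,0,0, 2,0,0,0,0, 2,0,0,0,0, 2,0,0,0,0, 2,0,0,0,0]'
python3 -m crank '[2,0,0,-0.5,0, 2,0,0,-1.5,0, 2,0,0,-2.5,0, 2,0,0,-2.5,0, 2,0,0,-2.5,0, 2,0,0,-1.5,0, 2,0,0,-0.5,0, 2,0,0,0,0]'
python3 -c "
from h import *
plan(.503,-.133,.2,-8.8)"
```

```text
time_s: 28.98
position: [0.6554, 0.2571, 0.0846]
tool_rot: [[-0.493, 0.87, 0.001], [0.87, 0.493, 0.0], [-0.0, 0.001, -1.0]]
ft_force: [0.7, -0.3, 1.0]
grip_width: 0.0601
gripper_force: 0.0
time_s: 29.65
position: [0.6555, 0.2571, 0.0855]
tool_rot: [[-0.493, 0.87, 0.002], [0.87, 0.493, 0.0], [-0.001, 0.002, -1.0]]
ft_force: [-1.9, -0.9, 5.6]
grip_width: 0.0239
gripper_force: 39.3
time_s: 30.32
position: [0.6553, 0.2571, 0.2001]
tool_rot: [[-0.493, 0.87, 0.002], [0.87, 0.493, 0.0], [-0.001, 0.002, -1.0]]
ft_force: [0.3, -0.5, -1.3]
grip_width: 0.0233
gripper_force: 39.4
t 30.32 pos [0.6553 0.2571 0.2001] yaw 29.5 q6 -17.7 tilt [0.002 0.   ]
 before [-2.645e+01 -3.247e+01 -3.000e-02] after [-4.088e+01 -9.090e+00  2.000e-02] turn 0.669 rows 10.0 5.4
```

```bash
python3 -m crank '[2,0,0,0,0.1115, 2,0,0,0,0.1115, 2,0,0,0,0.1115, 2,0,0,0,0.1115, 2,0,0,0,0.1115, 2,0,0,0,0.1115, 2,-1.3,-0.29,0,0, 2,-2.6,-0.58,0,0]'
python3 -m crank '[2,-3.5,-0.78,0,0, 2,-3.5,-0.78,0,0, 2,-3.5,-0.78,0,0, 2,-3.5,-0.78,0,0, 2,-3.5,-0.78,0,0, 2,-3.5,-0.78,0,0, 2,-3.5,-0.78,0,0, 2,-3.5,-0.78,0,0]'
python3 -m crank '[2,-3.5,-0.78,0,0, 2,-2.8,-0.62,0,0, 2,-1.7,-0.38,0,0, 2,-0.98,-0.2,0,0, 2,0,0,0,0, 2,0,0,0,0, 2,0,0,0,0, 2,0,0,0,0]'
python3 -c "
from h import *
plan(.503,-.133,.0905,-8.8)"
```

```text
time_s: 30.98
position: [0.6399, 0.2213, 0.1962]
tool_rot: [[0.151, 0.988, -0.003], [0.988, -0.151, 0.0], [-0.0, -0.003, -1.0]]
ft_force: [0.6, -0.0, -1.4]
grip_width: 0.0242
gripper_force: 39.5
time_s: 31.65
position: [0.5343, -0.0485, 0.1975]
tool_rot: [[0.153, 0.988, -0.003], [0.988, -0.153, 0.001], [0.0, -0.003, -1.0]]
ft_force: [2.4, -0.9, -1.7]
grip_width: 0.0235
gripper_force: 39.5
time_s: 32.32
position: [0.5028, -0.1319, 0.1988]
tool_rot: [[0.152, 0.988, -0.0], [0.988, -0.152, 0.0], [0.0, -0.0, -1.0]]
ft_force: [-0.3, -0.9, -2.0]
grip_width: 0.0235
gripper_force: 39.5
t 32.32 pos [ 0.5028 -0.1319  0.1988] yaw -8.7 q6 -19.0 tilt [-0.  0.]
 before [-0.11  0.04 10.83] after [-0.11  0.04 10.83] turn 0.001 rows 2.6 0.0
```

```bash
python3 -m crank '[2,-0.1,0.04,1.5,0, 2,0,0,2.7,0, 2,0,0,2.7,0, 2,0,0,2,0, 2,0,0,1.2,0, 2,0,0,0.5,0, 2,0,0,0.2,0, 2,0,0,0.05,0]'
python3 -m crank '[2,0,0,0.05,0, 2,0,0,0.05,0, 2,0,0,0.05,0, 2,0,0,0,0, 2,0,0,0,0, 2,0,0,0,0, 2,0,0,0,0, 2,0,0,0,0]'
```

```text
time_s: 32.98
position: [0.5032, -0.1337, 0.0908]
tool_rot: [[0.153, 0.988, 0.0], [0.988, -0.153, -0.0], [-0.0, 0.0, -1.0]]
ft_force: [0.5, 0.2, -1.9]
grip_width: 0.0239
gripper_force: 39.6
time_s: 33.65
position: [0.5031, -0.1342, 0.0895]
tool_rot: [[0.153, 0.988, 0.001], [0.988, -0.153, -0.001], [-0.0, 0.001, -1.0]]
ft_force: [-1.0, 0.4, 4.1]
grip_width: 0.0238
gripper_force: 40.1
```

Touched down. Release, lift and go to the short bottle.

```bash
python3 -m crank '[2.6,0,0,0,0, 3.0,0,0,0,0, 3.5,0,0,0,0, 4.1,0,0,0,0, 4.8,0,0,0,0, 5.5,0,0,0,0, 6,0,0,-1.5,0, 6,0,0,-3,0]'
python3 -m crank '[6,0,0,-3.5,0, 6,0,0,-3,0, 6,0,0,-1,0, 6,0,0,0,0, 6,0,0,0,0, 6,0,0,0,0, 6,0,0,0,0, 6,0,0,0,0]'
python3 -c "
from h import *
plan(.6407,-.0475,.21,-8.8)"
```

```text
time_s: 34.32
position: [0.5014, -0.1334, 0.1319]
tool_rot: [[0.154, 0.988, -0.006], [0.988, -0.154, 0.003], [0.002, -0.006, -1.0]]
ft_force: [-0.3, -0.2, -0.6]
grip_width: 0.0599
gripper_force: 0.0
time_s: 34.98
position: [0.5025, -0.1339, 0.2079]
tool_rot: [[0.153, 0.988, -0.002], [0.988, -0.153, 0.001], [0.001, -0.002, -1.0]]
ft_force: [0.1, 0.3, -0.3]
grip_width: 0.0597
gripper_force: 0.0
t 34.98 pos [ 0.5025 -0.1339  0.2079] yaw -8.8 q6 -19.2 tilt [-0.002  0.001]
 before [10.66 12.33 -0.23] after [10.65 12.34 -0.23] turn -0.0 rows 3.9 0.0
```

```bash
python3 -m crank '[6,2.1,2.4,0,0, 6,2.6,3,0,0, 6,2.6,3,0,0, 6,2.1,2.4,0,0, 6,1.25,1.5,0,0, 6,0,0,0,0, 6,0,0,0,0, 6,0,0,0,0]'
python3 -m crank '[6,0,0,0,0, 6,0,0,0,0, 6,0,0,0,0, 6,0,0,0,0, 6,0,0,0,0, 6,0,0,0,0, 6,0,0,0,0, 6,0,0,0,0]'
python3 -c "
from h import *
p=shot('wrist');save(p,'w8.png');x=cap(p,[.6407,-.0475],.092,35);plan(*x,.062,-8.8)"
```

```text
time_s: 35.65
position: [0.6401, -0.048, 0.2084]
tool_rot: [[0.154, 0.988, -0.001], [0.988, -0.154, 0.0], [-0.0, -0.001, -1.0]]
ft_force: [-0.2, 0.3, -0.4]
grip_width: 0.0599
gripper_force: 0.0
time_s: 36.32
position: [0.6407, -0.0477, 0.209]
tool_rot: [[0.153, 0.988, 0.0], [0.988, -0.153, -0.0], [-0.0, 0.0, -1.0]]
ft_force: [-0.7, 0.2, -0.2]
grip_width: 0.0599
gripper_force: 0.0
cap px [280.3 205.5] pred 281 210 [  16   11   38   40 1200] [ 0.6405 -0.0448  0.088 ]
t 36.37 pos [ 0.6407 -0.0477  0.209 ] yaw -8.8 q6 -6.0 tilt [-0.  0.]
 before [ 0.28 -0.06 14.7 ] after [ 0.28 -0.06 14.7 ] turn -0.0 rows 3.5 0.0
```

View pics/w8.png

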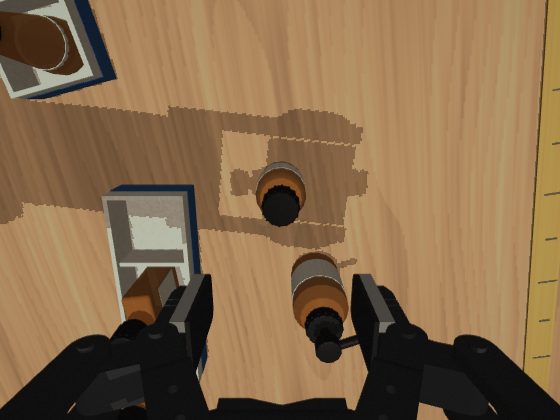

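The short cap is at (280,206). The flacon stands in the long box's middle cell and the end cell is free. Gripping.

```bash
python3 -m crank '[6,0.12,-0.03,3,0, 6,0,0,3,0, 6,0,0,3,0, 6,0,0,2.6,0, 6,0,0,2,0, 6,0,0,1.1,0, 6,0,0,0,0, 6,0,0,0,0]'
python3 -m crank '[2,0,0,0,0, 2,0,0,0,0, 2,0,0,0,0, 2,0,0,0,0, 2,0,0,0,0, 2,0,0,0,0, 2,0,0,0,0, 2,0,0,0,0]'
python3 -m crank '[2,0,0,-0.5,0, 2,0,0,-1.5,0, 2,0,0,-2,0, 2,0,0,-2,0, 2,0,0,-1.5,0, 2,0,0,-0.5,0, 2,0,0,0,0, 2,0,0,0,0]'
python3 -c "
from h import *
plan(.5133,-.0658,.142,-8.8)"
```

```text
time_s: 37.03
position: [0.6409, -0.0465, 0.0625]
tool_rot: [[0.153, 0.988, 0.0], [0.988, -0.153, -0.0], [-0.0, 0.0, -1.0]]
ft_force: [-0.0, -0.4, 0.5]
grip_width: 0.0597
gripper_force: 0.0
time_s: 37.7
position: [0.641, -0.0465, 0.0635]
tool_rot: [[0.153, 0.988, 0.002], [0.988, -0.153, -0.001], [-0.0, 0.002, -1.0]]
ft_force: [-2.5, -0.4, 5.8]
grip_width: 0.027
gripper_force: 39.1
time_s: 38.37
position: [0.6402, -0.0464, 0.1413]
tool_rot: [[0.153, 0.988, -0.001], [0.988, -0.153, 0.0], [0.0, -0.001, -1.0]]
ft_force: [0.8, -0.0, -1.4]
grip_width: 0.0267
gripper_force: 39.5
t 38.37 pos [ 0.6402 -0.0464  0.1413] yaw -8.8 q6 -5.9 tilt [-0.001  0.   ]
 before [ -3.87 -12.24  -0.06] after [ -3.86 -12.25  -0.06] turn -0.0 rows 3.1 0.0
```

```bash
python3 -m crank '[2,-0.45,-1.45,0,0, 2,-0.85,-2.7,0,0, 2,-1,-3.2,0,0, 2,-0.85,-2.7,0,0, 2,-0.45,-1.4,0,0, 2,-0.26,-0.79,0,0, 2,0,0,0,0, 2,0,0,0,0]'
python3 -m crank '[2,0,0,0,0, 2,0,0,0,0, 2,0,0,0,0, 2,0,0,0,0, 2,0,0,0,0, 2,0,0,0,0, 2,0,0,0,0, 2,0,0,0,0]'
python3 -c "
from h import *
plan(.5133,-.0658,.0685,-8.8)"
```

```text
time_s: 39.03
position: [0.5142, -0.0659, 0.1417]
tool_rot: [[0.154, 0.988, -0.0], [0.988, -0.154, 0.0], [0.0, -0.0, -1.0]]
ft_force: [0.4, 0.0, -1.6]
grip_width: 0.0268
gripper_force: 39.8
time_s: 39.7
position: [0.5137, -0.0658, 0.142]
tool_rot: [[0.153, 0.988, 0.0], [0.988, -0.153, -0.0], [-0.0, 0.0, -1.0]]
ft_force: [0.4, 0.3, -1.8]
grip_width: 0.0265
gripper_force: 39.8
t 39.7 pos [ 0.5137 -0.0658  0.142 ] yaw -8.8 q6 -11.6 tilt [ 0. -0.]
 before [-0.01 -0.04  7.35] after [-0.01 -0.04  7.35] turn -0.0 rows 1.8 0.0
```

```bash
python3 -m crank '[2,0,-0.04,1,0, 2,0,0,2,0, 2,0,0,2,0, 2,0,0,1.2,0, 2,0,0,0.7,0, 2,0,0,0.3,0, 2,0,0,0.15,0, 2,0,0,0.05,0]'
python3 -m crank '[2,0,0,0.05,0, 2,0,0,0.05,0, 2,0,0,0.03,0, 2,0,0,0,0, 2,0,0,0,0, 2,0,0,0,0, 2,0,0,0,0, 2,0,0,0,0]'
```

```text
time_s: 40.37
position: [0.5136, -0.0659, 0.0685]
tool_rot: [[0.153, 0.988, 0.001], [0.988, -0.153, -0.0], [-0.0, 0.001, -1.0]]
ft_force: [0.8, 0.8, -1.0]
grip_width: 0.027
gripper_force: 39.9
time_s: 41.03
position: [0.5136, -0.0659, 0.0675]
tool_rot: [[0.153, 0.988, 0.001], [0.988, -0.153, -0.001], [-0.0, 0.001, -1.0]]
ft_force: [-1.5, 0.3, 5.8]
grip_width: 0.027
gripper_force: 40.4
```

Touched down. Release, rise and draw the arm back clear toward the side for a check.

```bash
python3 -m crank '[2.9,0,0,0,0, 3.2,0,0,0,0, 3.6,0,0,0,0, 4.2,0,0,0,0, 4.8,0,0,0,0, 5.5,0,0,0,0, 6,0,0,-1.5,0, 6,0,0,-3,0]'
python3 -m crank '[6,0,0,-4,0, 6,0,0,-4,0, 6,0,0,-4,0, 6,0,0,-1,0, 6,1,-2.8,0,0, 6,1,-2.8,0,0, 6,1,-2.8,0,0, 6,1,-2.8,0,0]'
python3 -m crank '[6,3,-1,0,0, 6,3,-1,0,0, 6,3,-1,0,0, 6,3,-1,0,0, 6,3,-1,0,0, 6,3,0,0,0, 6,3,0,0,0, 6,3,0,0,0]'
python3 -m crank '[6,3,0,0,0, 6,3,0,0,0, 6,3,0,0,0, 6,3,0,0,0, 6,0,0,0,0, 6,0,0,0,0, 6,0,0,0,0, 6,0,0,0,0]'
python3 - <<'E'
from h import *
print(env.observe()['position'])
ims=[]
for c,(a,b,d,e) in dict(top=(110,290,80,480),side=(130,330,130,430)).items():
    p=shot(c); ims.append(cv2.resize(cv2.cvtColor(p['color'],cv2.COLOR_RGB2BGR)[a:b,d:e],(600,270) if c=='top' else (480,320),interpolation=cv2.INTER_CUBIC))
ims[1]=cv2.copyMakeBorder(ims[1],0,0,0,120,cv2.BORDER_CONSTANT)
cv2.imwrite('pics/fin.png',np.vstack(ims))
E
```

```text
time_s: 41.7
position: [0.5117, -0.0652, 0.1096]
tool_rot: [[0.154, 0.988, -0.006], [0.988, -0.154, 0.002], [0.001, -0.007, -1.0]]
ft_force: [0.5, -0.5, 0.0]
grip_width: 0.0599
gripper_force: 0.0
time_s: 42.37
position: [0.4074, -0.0084, 0.2415]
tool_rot: [[0.154, 0.988, -0.0], [0.988, -0.154, 0.0], [0.0, -0.0, -1.0]]
ft_force: [-0.3, -0.2, 1.9]
grip_width: 0.0602
gripper_force: 0.0
time_s: 43.03
position: [0.3959, 0.2375, 0.2419]
tool_rot: [[0.153, 0.988, 0.0], [0.988, -0.153, 0.0], [0.0, 0.0, -1.0]]
ft_force: [0.6, -1.3, 0.2]
grip_width: 0.06
gripper_force: 0.0
time_s: 43.7
position: [0.4145, 0.3535, 0.2418]
tool_rot: [[0.154, 0.988, -0.0], [0.988, -0.154, -0.0], [-0.0, -0.0, -1.0]]
ft_force: [0.6, 0.7, -0.1]
grip_width: 0.0601
gripper_force: 0.0
[0.41451859 0.3535356  0.24182254]
```

View pics/fin.png

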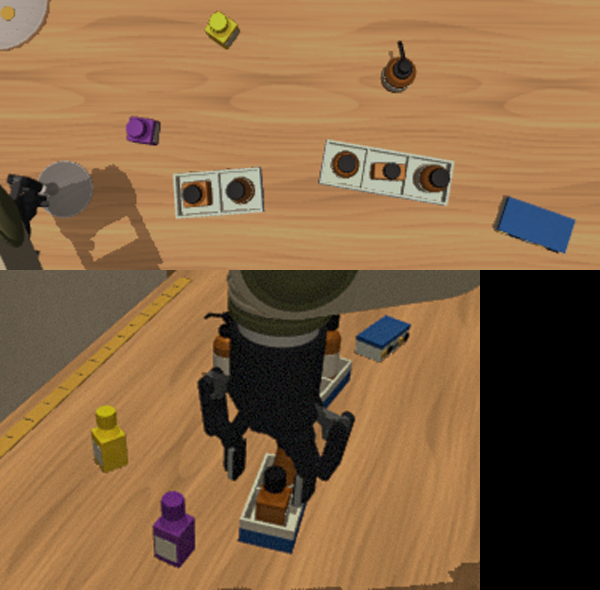

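All five bottles stand upright in their own cells: square and cone in the short box (195,193; 239,190), and short, flacon and tall in the long box (345,163; 391,171; 435,178). The pump bottle, carton and funnel look undisturbed, and the arm is clear.

```bash
python3 -c "
from rig import env
print(env.close_job())"
```

```text
the job is handed in; nothing more can be done
None
```

The job is handed in with no verdict shown: in the last picture all five bottles stood upright, each in a cell of its correct box, and the pump bottle, carton and funnel looked unmoved, after about 44 s of the 102 s allowed.

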